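Unload the clamshell test fixture

ROBOT

A 6-joint arm with a two-finger parallel gripper is mounted at the origin on the work surface. World frame = base frame: x ahead of the robot, y to its left, z up, the work surface at z = 0. Lengths are in m, angles in rad, forces in N, time in s.
With the tool pointing down it reaches from about 0.35 to 0.85 m from the base axis. Payload 8.1 kg.
Tool frame: the origin (TCP) lies at the centre of the arm's flange, where the gripper is bolted on; the fingertips stand 186 mm ahead of it and the grasp point (between the pads) lies 167 mm ahead of it; z points along the fingers, y is the direction in which the jaws open and shut (so a half turn about z gives the same grasp; the last joint's range is limited). The gripper opens to 93 mm and grips with 3 to 60 N. Pads are 15 mm wide; open, the fingers measure 128 mm over their backs; the gripper's body (75 mm by 188 mm) begins 65 mm behind the grasp point.
Start: joints at [-1.349, 0.13, 1.488, -0, 1.523, -0.085], TCP at [0.181, -0.572, 0.405] pointing down, gripper open.
Joint ranges: [-2.96, 2.96], [-0.89, 2.26], [0.02, 2.5], [-1.34, 4.48], [0, 2.73], [-2.66, 2.66]. Speed limits (rad/s): [2.39, 2.39, 2.79, 3.14, 3.14, 3.14].

INTERFACE

Orientations are given as a rotation vector (axis times angle).
In Python, from plant import robot, viewer, order gives the robot as it stands.
- The arm moves only by the tool apply_moves, never from a script. Its argument "deltas" is a list of rows, each a list of 3 entries, a list of its own where there are three numbers: the finger opening in mm, from 0 to 93, then the shift along the tool's x, y, z in mm, then the turn about the tool's z in rad. In form: [[grip, [dx, dy, dz], yaw], ...]. A call has 1 to 5 rows; each row shifts and turns the commanded pose from where the row before left it, along the tool's axes as they then stand; what a row does not reach is not made up. A row lasts 1/8 s, in which the tool goes at most 62.5 mm and 10.7 degrees, less where a joint would pass 70% of its speed; a pose out of reach is approached as far as the arm can. A call is refused whole if a number of a shift passes 62.5 or a number of a turn 0.188, either way. A call with a gripper value outside its range is refused whole. The fingers move at their own pace and stop on an object; "grip_force" is the grip in N (left out, the last holds). Time passes only in rows, so rows that do not move let the fingers close. It gives the time, the measured TCP pose, the force and the opening at its end, in the units of the state.
- robot.read_state(): the state, without advancing time (a new reading comes with each control period).
- viewer.read_camera(name): name is "scene" or "top" or "wrist"; returns the picture (400x640x3 uint8, blue, green, red); there is no depth.
- viewer.get_calibration(name): a dict with "fx", "fy", "cx", "cy" (pixels), "distortion" ([k1, k2, p1, p2, k3] as OpenCV has them; the pictures are not rectified), "R" (3x3) and "t" (3): a world point X has camera coordinates R X + t. Camera axes: x right, y down, z forward; pixel columns grow to the right and rows downward; lengths in m; the calibration is good to about 2 mm. A picture is of the moment at which its call begins: read the wrist's pose just before it. get_calibration takes no time and is no camera call; for the wrist camera it gives the pose at the moment of the call.
- order.close_job(): hands the job in, once; it reports no verdict.
The state is a dict: "t": time; "q": joint angles; "dq": joint speeds; "joint_torque": joint torques, N m; "tool_pos": TCP position; "orientation": TCP orientation; "force": force on the tool from outside, world axes, zero at the start; "wrist_torque": the same for the moment, N m; "opening": finger opening in m.
Only numpy, scipy, OpenCV 4.12 (cv2) and the standard library are available. Lean on these libraries where they do the work, as an engineer would, in place of code of your own. Each camera call takes 0.05 s, during which the arm holds its last target. There are 200 camera calls.

TASK

The test is finished: pull the red safety catch of the test fixture fully out so that the yellow lid is free, swing the lid by its black bar fully open so that it stays up, then take out the blue connector block and set it down (not dropped) upright on the white pad in the green tray, centred on it and lengthways along it. Leave the lid up, the catch out and everything else on the bench where it is.

Things in the scene. Friction and masses are not known exactly. Their poses are not given: they have to be found in the camera images.
- fixture: Test fixture, fixed: grey base 240 x 210 x 40 mm (x, y, z), front to its -x, origin: centre of underside. Yellow-framed clear lid, 170 x 120 mm, middle at fixture y +25 mm, top face 96 mm above the bench when shut, hinged at the back. Blue catch housing beside the lid at x -65, y -74 mm, 60 x 58 mm, top 98 mm above the bench.
- nest (a point): Centre of the nest under the lid, 40 mm above the bench, where the block's underside rests (fixture x -10, y +25 mm). Black stops 10 to 12 mm high hold the block with about 2 mm play: one at each end, four at the corners of the long sides; the middle 60 mm of the long sides is free for fingers.
- catch_tab (a point): Middle of the red upright catch tab, 144 mm above the bench. Tab: 36 mm along fixture x, 12 mm along fixture y, from 106 to 162 mm above the bench. It slides outward along fixture -y, away from the lid, with the steel tongue (8 mm thick, top 106 mm above the bench) that reaches 56 mm from the tab over the lid's edge.
- catch (a joint): Catch slide in m: 0 to 0.004 at the start = locked (the tongue physically holds the lid down), 0.030 or more = clear of the lid, end stop at 0.036. Slides at about 3 N and stays where it is left.
- lid_hinge (a point): A point on the lid's hinge axis (along fixture y), at the middle of the lid's width: fixture x = +85, y = +25 mm, 88 mm above the bench.
- lid_bar (a point): Middle of the lid's black round bar, diameter 18 mm, 104 mm long along fixture y, held by two 12 mm arms 46 mm either side of the middle; grip between them. At the start 110 mm above the bench, 215 mm in front of the hinge axis and 22 mm above it; 36 mm gap to the lid's front edge. Moves up and back on an arc about the hinge, to 300 mm above the bench. It may turn in the fingers.
- lid (a joint): Lid angle in rad: 0 = shut, rises as it opens, stop at 1.7 (past upright). Stiff hinge: about 6 N at the bar to lift; it stays where it is left.
- block: The block to be unloaded, under the clear lid in the fixture at the start, length along fixture x: a moulded connector block, 100 x 36 x 45 mm (x, y, z), blue with a black top and brass contacts, about 0.18 kg; origin: centre of its underside; x along its length.
- green_tray: Green shallow open tray, fixed, 220 x 130 mm (x, y), walls 20 mm high and 4 mm thick, floor 4 mm thick; origin: centre of its underside. It holds one finished block across one half and the white pad in the other half. It may stand left or right of the fixture.
- free_pad: The white pad in the green tray's free half, fixed, 70 x 115 x 4 mm (x, y, z), length along its y; origin: centre of its underside, 4 mm above the bench (top face 8 mm above the bench). The block goes here with its length along the pad's y, either way round.
- done_block: Bystander in the green tray's other half, its centre about 104 mm from the pad's: a moulded connector block, 100 x 36 x 45 mm (x, y, z), blue with a black top and brass contacts, about 0.18 kg; origin: centre of its underside; x along its length.
- red_tray: Red tray, same size as the green one, fixed, on the other side of the fixture: not used.
- reject_block: Bystander in the red tray: a moulded connector block, 100 x 36 x 45 mm (x, y, z), blue with a black top and brass contacts, about 0.18 kg; origin: centre of its underside; x along its length.
- bottle: Bystander: white bottle, 60 mm diameter, 170 mm tall, standing; origin at its underside.
- carton: Bystander: red carton 60 x 80 x 130 mm, standing; origin at its underside.
- pot: Bystander: grey open pot, 68 mm diameter, 85 mm tall; origin at its underside.
- tape: Bystander: yellow roll of tape lying flat, 72 mm diameter, 30 mm high; origin at its underside.
- driver: Bystander: screwdriver with green handle, 190 mm long, lying.
- reel: Bystander: cardboard-flanged reel lying flat, 140 mm diameter, 38 mm high; origin at its underside.

How it is judged:
By the outcome, as a careful person would: the job done as asked, in the order asked, and still so for the second after the job is handed in, with the robot touching nothing.
It also fails if it takes over 72 s, if anything falls off the work surface, if the arm or the gripper's body presses on something with over 40 N, if the wrist force passes 120 N, or if a joint passes its speed limit or range.

## Working session

There is one attempt and no reset: what is moved stays moved. The work goes in short steps, Python scripts to look and compute and a tool call to move; the robot and the scene stay as the last step left them, time stands still between calls to the robot, and variables do not carry over. Pictures are saved under pics/ and viewed, about 8 in all and at most 12, crops included, and the job is handed in when it is done.

Besides the shell and the picture viewer there is one more tool, called after "Request:" as name(argument=value, ...) on one line, values as JSON. apply_moves: Moves the arm, as the interface text tells. Its arguments: {"type":"object","properties":{"deltas":{"type":"array"},"grip_force":{"type":"number"}},"required":["deltas"]}

```bash
mkdir -p pics
python3 - <<'E'
from plant import robot, viewer
import cv2, json
s=robot.read_state(); print(s)
for n in("scene","top"):
    c=viewer.get_calibration(n); print(n,{k:(v.tolist() if hasattr(v,'tolist') else v) for k,v in c.items()})
    cv2.imwrite(f"pics/{n}0.png",viewer.read_camera(n))
E
```

```text
{'t': 0.0, 'q': array([-1.34939523e+00,  1.31176349e-01,  1.48928159e+00, -4.48638049e-06,
        1.52301586e+00, -8.54017757e-02]), 'dq': array([-0.00031809,  0.00060901,  0.00023696,  0.00090262,  0.0006867 ,
        0.00207394]), 'joint_torque': array([-7.28596060e-04, -5.59853625e+01, -4.91751516e+01,  7.68805272e-02,
        3.58338933e-02, -1.80765851e-04]), 'tool_pos': array([ 0.18117566, -0.5717487 ,  0.4036768 ]), 'orientation': array([-3.10284659e+00, -4.79750549e-01,  2.07675207e-04]), 'force': array([-0.05429136, -0.64239719,  0.44554125]), 'wrist_torque': array([ 0.01976885, -0.00346616, -0.01958922]), 'opening': 0.09265728250021588}
scene {'fx': 437.268591237186, 'fy': 437.268591237186, 'cx': 319.3172111827468, 'cy': 203.68390246778992, 'distortion': [0.042041959512988364, 0.0, 0.0, 0.0, 0.0], 'R': [[-0.33005573945829014, 0.9439044590903144, 0.010372124182720802], [0.768191114199519, 0.27496712134605383, -0.5781656287289705], [-0.5485851081787971, -0.18285911048696746, -0.8158534946890724]], 't': [0.19101925201692824, -0.3612061344466881, 1.6376327860934936]}
top {'fx': 387.7753834511233, 'fy': 387.7753834511233, 'cx': 321.18023920018874, 'cy': 190.99849697978695, 'distortion': [-0.09116344158787776, 0.0, 0.0, 0.0, 0.0], 'R': [[0.0018030850904199387, -0.9999591809876215, 0.008853544076917061], [-0.9969266808832303, -0.002490883376727967, -0.0783006286255024], [0.07831948561693962, -0.008685151614609175, -0.9968904785953815]], 't': [-0.01878916504681341, 0.5713179023963334, 1.2858900036172825]}
```

View pics/top0.png

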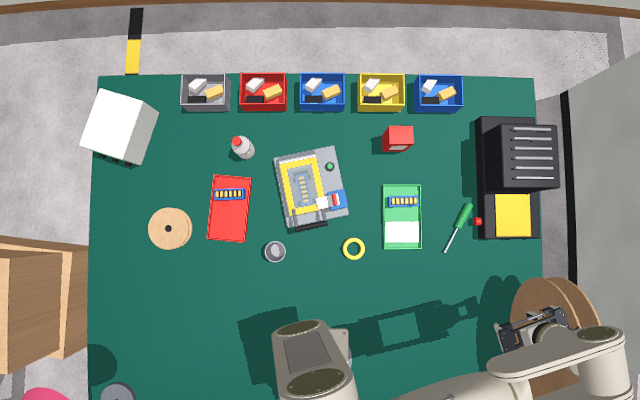

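View pics/scene0.png

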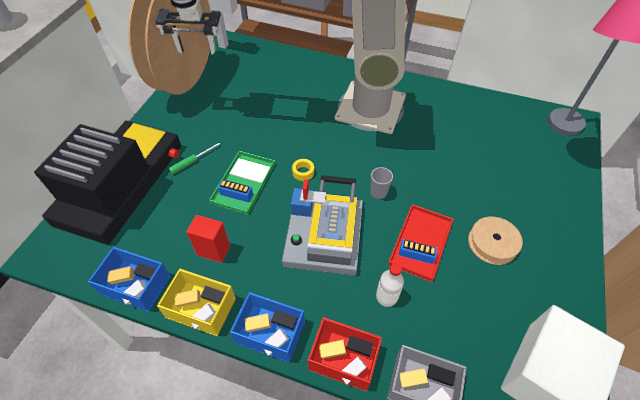

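The top view shows the fixture around (312,188), turned slightly, with its catch on the right (red tab ≈(335,200)). The black bar is at the front (≈(310,226)). The green tray is at (402,216), with its pad in the near half (402,232) and the finished block at (403,201).

```bash
cat > h.py <<'E'
from plant import robot, viewer
import cv2, numpy as np
from scipy.spatial.transform import Rotation as Ro
def cal(n):
    c=viewer.get_calibration(n)
    K=np.array([[c["fx"],0,c["cx"]],[0,c["fy"],c["cy"]],[0,0,1]])
    return K,np.array(c["distortion"],float),np.array(c["R"]),np.array(c["t"])
def rays(c,px):
    K,d,R,t=c
    u=cv2.undistortPoints(np.array(px,float).reshape(-1,1,2),K,d).reshape(-1,2)
    return -R.T@t,np.c_[u,np.ones(len(u))]@R
def plane(c,px,z):
    o,d=rays(c,px); return o+d*((z-o[2])/d[:,2])[:,None]
def two(c1,p1,c2,p2):
    A=[];b=[]
    for c,p in((c1,p1),(c2,p2)):
        o,d=rays(c,[p]);d=d[0]/np.linalg.norm(d);M=np.eye(3)-np.outer(d,d);A.append(M);b.append(M@o)
    return np.linalg.lstsq(np.vstack(A),np.hstack(b),rcond=None)[0]
def proj(c,X):
    K,d,R,t=c
    return cv2.projectPoints(np.array(X,float).reshape(-1,1,3),cv2.Rodrigues(R)[0],t,K,d)[0].reshape(-1,2)
def mask(im,lo,hi,box):
    m=cv2.inRange(cv2.cvtColor(im,cv2.COLOR_BGR2HSV),np.array(lo),np.array(hi))
    o=np.zeros_like(m);x0,y0,x1,y1=box;o[y0:y1,x0:x1]=m[y0:y1,x0:x1];return o
def big(m):
    return max(cv2.findContours(m,cv2.RETR_EXTERNAL,cv2.CHAIN_APPROX_NONE)[0],key=cv2.contourArea)
E
cat > m1.py <<'E'
from h import *
im=cv2.imread("pics/top0.png");sc=cv2.imread("pics/scene0.png");ct=cal("top");cs=cal("scene")
def rect(name,m,z):
    c=big(m); p=plane(ct,c.reshape(-1,2),z)[:,:2].astype(np.float32)
    r=cv2.minAreaRect(p*1000); print(name,cv2.contourArea(c),np.round(r[0]),np.round(r[1]),r[2])
rect("pad",mask(im,(0,0,190),(180,50,255),(380,215,425,252)),.008)
rect("tray",mask(im,(50,80,60),(80,255,255),(375,175,430,255)),.02)
rect("lid",mask(im,(20,90,120),(35,255,255),(270,145,330,225)),.096)
rm=[]
for n,i,b in(("top",im,(325,185,350,215)),("scene",sc,(296,172,314,205))):
    m=mask(i,(0,140,90),(8,255,255),b)|mask(i,(172,140,90),(180,255,255),b)
    c=big(m).reshape(-1,2);print(n,"red",c.min(0),c.max(0),cv2.contourArea(c))
a=cv2.resize(im[135:255,262:342],None,fx=5,fy=5,interpolation=cv2.INTER_CUBIC)
b=cv2.resize(sc[160:280,270:350],None,fx=5,fy=5,interpolation=cv2.INTER_CUBIC)
cv2.imwrite("pics/c1.png",np.hstack([a,b]))
E
python3 m1.py
```

```text
pad 668.0 [ 435. -292.] [114.  71.] 89.80316925048828
tray 2520.0 [ 486. -291.] [136. 220.] 89.7436294555664
lid 728.0 [581.  42.] [170. 121.] 12.345914840698242
top red [332 194] [336 204] 21.5
scene red [303 179] [308 199] 68.5
```

View pics/c1.png

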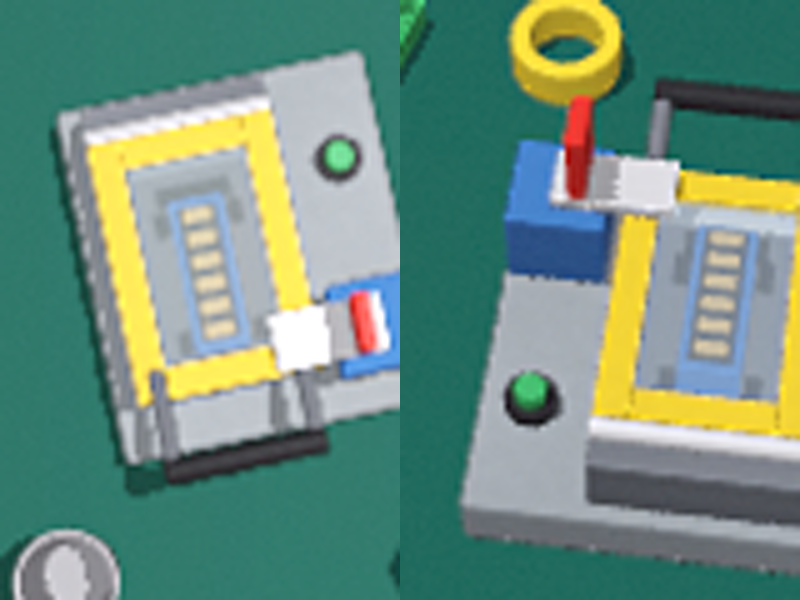

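The crop shows the lid frame, the tongue over the lid's edge, the tab and the bar. The yellow frame measures 170x121 mm at 12.3° and the pad 114x71 mm, and both match the given sizes. Next I derive the fixture frame and triangulate the tab to check it.

```bash
cat >> h.py <<'E'
YAW=np.deg2rad(12.3); LID=np.array([.581,.042])
def fix(x,y,yaw=None):
    a=YAW if yaw is None else yaw
    return LID+np.array([[np.cos(a),-np.sin(a)],[np.sin(a),np.cos(a)]])@np.array([x,y-.025])
def go(gx,gy,gz,deg):
    "shift in mm along present tool axes to bring grasp point there; yaw rad to bring tool x to deg"
    s=robot.read_state();M=Ro.from_rotvec(s["orientation"]).as_matrix()
    d=M.T@(np.array([gx,gy,gz])-s["tool_pos"]-M[:,2]*.167)*1000
    a=np.degrees(np.arctan2(M[1,0],M[0,0])); y=-np.deg2rad((deg-a+180)%360-180)
    print("tilt",M[:,2].round(4),"toolx deg",a.round(2),"shift mm",d.round(1),"yaw",round(y,3),"t",s["t"],"F",s["force"].round(1),"open",round(s["opening"],4)); return d,y
E
python3 - <<'E'
from h import *
ct=cal("top");cs=cal("scene")
T=two(ct,(335,199),cs,(305.6,189.4));print("tab",T)
a=YAW;print("tab in fixture",np.array([[np.cos(a),np.sin(a)],[-np.sin(a),np.cos(a)]])@(T[:2]-fix(0,0)),"bar",fix(-.13,.025))
go(T[0],T[1],.24,12.3)
E
```

```text
tab [ 0.53774221 -0.05828726  0.13249809]
tab in fixture [-0.06362907 -0.06377   ] bar [0.45398408 0.01430605]
tilt [-4.0e-04  1.7e-03 -1.0e+00] toolx deg 17.58 shift mm [ 495.  -381.6   -2.5] yaw 0.092 t 0.1 F [-0.   1.1  0.4] open 0.0932
```

Request:
apply_moves(deltas=[[93, [49.5, -38.2, 0], 0], [93, [49.5, -38.2, 0], 0], [93, [49.5, -38.2, 0], 0], [93, [49.5, -38.2, 0], 0], [93, [49.5, -38.2, 0], 0]])

```text
t: 0.72
tool_pos: [0.36, -0.3134, 0.4044]
orientation: [-3.105, -0.479, 0.0]
force: [0.8, -0.4, -0.1]
opening: 0.0931
```

Request:
apply_moves(deltas=[[93, [49.5, -38.2, 0], 0], [93, [49.5, -38.2, 0], 0], [93, [49.5, -38.2, 0], 0], [60, [49.5, -38.2, 0], 0], [60, [49.5, -38.2, 0], 0.092]])

```text
t: 1.35
tool_pos: [0.5383, -0.0566, 0.4045]
orientation: [3.124, 0.334, -0.0]
force: [0.2, -0.6, -0.8]
opening: 0.0774
```

Run:
```python
from h import *
print(robot.read_state()["tool_pos"])
c=cal("wrist"); im=viewer.read_camera("wrist"); cv2.imwrite("pics/w1.png",im); np.savez("w1.npz",K=c[0],d=c[1],R=c[2],t=c[3])
print("exp tab",proj(c,[*fix(-.064,-.064),.162]),"lid corners",proj(c,[[*fix(x,y),.096] for x,y in((-.085,-.035),(-.085,.085),(.085,.085),(.085,-.035))]).round(),"bar",proj(c,[*fix(-.13,.025),.11]))
go(.5377,-.0583,.144,12.3)
```

```text
[ 0.538335   -0.05656472  0.404517  ]
exp tab [[321.71887767 215.45971526]] lid corners [[288. 216.]
 [154. 216.]
 [128.   6.]
 [283.   4.]] bar [[220.05720164 269.56114449]]
tilt [ 0.0014  0.0039 -1.    ] toolx deg 12.01 shift mm [-5.1  7.5 93.1] yaw -0.005 t 1.4 F [-2.8  4.8  0.3] open 0.0738
```

View pics/w1.png

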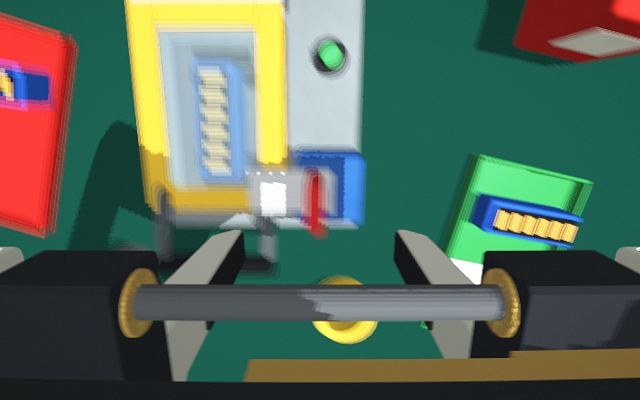

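The picture was smeared because the arm was still settling. The tab is at about (316,200) between the fingers. I'll repeat it at rest and use masks only.

Run:
```python
from h import *
c=cal("wrist"); im=viewer.read_camera("wrist"); cv2.imwrite("pics/w2.png",im)
b=(290,140,350,250)
m=mask(im,(0,140,60),(8,255,255),b)|mask(im,(172,140,60),(180,255,255),b)
k=big(m).reshape(-1,2);print("red",k.min(0),k.max(0),cv2.minAreaRect(k))
X=[[*fix(-.064+dx,-.064+dy),z] for z in(.162,.106) for dx in(-.018,.018) for dy in (-.006,.006)]
print("exp",proj(c,X).round(1).tolist())
m=mask(im,(20,90,90),(35,255,255),(100,0,300,230));p=plane(c,big(m).reshape(-1,2),.096)[:,:2]
l=big(m).reshape(-1,2); 
for lo,hi,side in((20,180,0),(20,150,1)):
    rows=np.arange(lo,hi,4); xs=[(np.where(m[r]>0)[0][0 if side==0 else -1]) for r in rows]
    q=plane(c,np.c_[xs,rows],.096)[:,:2]; v=cv2.fitLine(q.astype(np.float32),cv2.DIST_HUBER,0,1e-4,1e-4).ravel()
    n=np.array([-np.sin(YAW),np.cos(YAW)]);print("edge dir",np.degrees(np.arctan2(v[1],v[0])),"fixture y of edge",(np.median(q,0)-LID)@n*1000+25)
go(.5377,-.0583,.144,12.3)
```

```text
red [321 182] [336 244] ((328.5, 213.0), (62.0, 15.0), 90.0)
exp [[338.8, 246.0], [321.6, 246.0], [339.3, 195.8], [321.4, 195.9], [335.3, 220.9], [321.3, 220.9], [335.6, 179.5], [321.1, 179.6]]
edge dir 12.038405 fixture y of edge 83.02024434470087
edge dir 12.317491 fixture y of edge -37.28938058874252
tilt [-4.0e-04  2.1e-03 -1.0e+00] toolx deg 12.46 shift mm [-2.7  4.8 92.9] yaw 0.003 t 1.45 F [-0.6 -0.7  0.2] open 0.0696
```

View pics/w2.png

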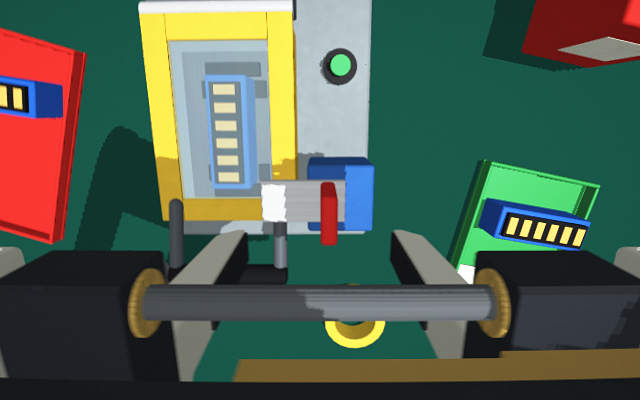

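Now sharp: the tab is at (328,213), within about 1 mm of where it was predicted. Next I descend onto it and grip.

Request:
apply_moves(deltas=[[60, [-2.7, 4.8, 31], 0], [60, [0, 0, 31], 0], [60, [0, 0, 31], 0], [10, [0, 0, 0], 0], [5, [0, 0, 0], 0]], grip_force=20)

```text
t: 2.08
tool_pos: [0.5362, -0.0642, 0.3129]
orientation: [3.123, 0.336, 0.001]
force: [0.3, 0.7, 1.7]
opening: 0.0446
```

Request:
apply_moves(deltas=[[5, [0, 0, 0], 0], [5, [0, 0, 0], 0], [5, [0, 0, 0], 0]])

```text
t: 2.45
tool_pos: [0.5362, -0.0636, 0.3126]
orientation: [-3.123, -0.337, -0.002]
force: [-0.2, 2.8, 0.7]
opening: 0.0144
```

Request:
apply_moves(deltas=[[5, [0, 0, 0], 0], [5, [0, 0, 0], 0], [5, [0, 0, 0], 0]])

```text
t: 2.82
tool_pos: [0.5363, -0.0637, 0.3124]
orientation: [3.123, 0.337, 0.002]
force: [-0.1, 2.5, 5.5]
opening: 0.0118
```

Request:
apply_moves(deltas=[[5, [0, 7, 0], 0], [5, [0, 7, 0], 0], [5, [0, 7, 0], 0], [5, [0, 7, 0], 0], [5, [0, 4, 0], 0]])

```text
t: 3.45
tool_pos: [0.5428, -0.0938, 0.3124]
orientation: [-3.119, -0.337, -0.0]
force: [-4.9, 21.0, 13.7]
opening: 0.0119
```

Request:
apply_moves(deltas=[[5, [0, 2, 0], 0], [5, [0, 0, 0], 0]])

```text
t: 3.7
tool_pos: [0.5431, -0.0943, 0.3124]
orientation: [-3.117, -0.338, 0.001]
force: [-6.5, 19.9, 13.4]
opening: 0.012
```

Request:
apply_moves(deltas=[[60, [0, -2, 0], 0], [60, [0, 0, 0], 0], [60, [0, 0, 0], 0], [60, [0, 0, -45], 0], [60, [0, 0, -50], 0]])

```text
t: 4.32
tool_pos: [0.5423, -0.0954, 0.4064]
orientation: [-3.123, -0.336, 0.004]
force: [1.3, 0.1, 0.4]
opening: 0.0568
```

Request:
apply_moves(deltas=[[60, [-20, -40, 0], -0.17], [60, [0, 0, 0], -0.17], [60, [0, 0, 0], -0.17], [60, [0, 0, 0], 0], [60, [0, 0, 0], 0]])

```text
t: 4.95
tool_pos: [0.5148, -0.0605, 0.4066]
orientation: [-2.94, -1.107, 0.0]
force: [-1.1, 1.2, -0.9]
opening: 0.0599
```

Run:
```python
from h import *
c=cal("wrist"); im=viewer.read_camera("wrist"); cv2.imwrite("pics/w3.png",im)
for n,X in dict(bar=[*fix(-.13,.025),.11],tab0=[*fix(-.064,-.064),.162],tab36=[*fix(-.064,-.1),.162],lidfr=[*fix(-.085,-.035),.096],barL=[*fix(-.13,.073),.11],barR=[*fix(-.13,-.023),.11]).items(): print(n,proj(c,X).round(1))
go(*fix(-.13,.025),.2,102.3)
```

```text
bar [[203.9 190.4]]
tab0 [[339.6 186.8]]
tab36 [[385.1 211.6]]
lidfr [[293.8 175. ]]
barL [[150.7 162.8]]
barR [[255.4 217. ]]
tilt [-3.e-04 -1.e-04 -1.e+00] toolx deg 41.32 shift mm [  3.8 -96.3  39.6] yaw -1.064 t 5.0 F [-0.3  0.7 -0. ] open 0.0602
```

View pics/w3.png

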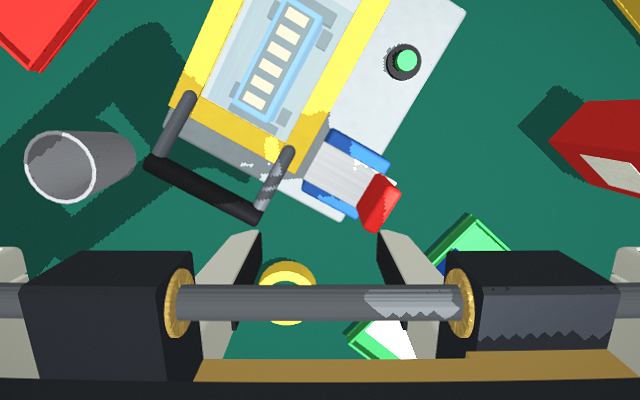

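The catch is out: the tab is at (378,203) and the tongue has cleared the lid's edge at (300,165). The bar runs from (148,160) to (260,220), as predicted.

Request:
apply_moves(deltas=[[60, [1.9, -48, 0], 0], [60, [1.9, -48, 0], 0], [36, [0, 0, 0], -0.178], [36, [0, 0, 0], -0.178], [36, [0, 0, 0], -0.178]])

```text
t: 5.62
tool_pos: [0.4539, 0.0142, 0.4068]
orientation: [2.536, 1.854, 0.0]
force: [-0.6, -0.0, 0.2]
opening: 0.0372
```

Request:
apply_moves(deltas=[[36, [0, 0, 0], -0.178], [36, [0, 0, 0], -0.178], [36, [0, 0, 0], -0.174], [36, [0, 0, 0], 0], [36, [0, 0, 0], 0]])

```text
t: 6.25
tool_pos: [0.454, 0.0141, 0.4067]
orientation: [-1.973, -2.445, 0.0]
force: [0.2, -0.1, 0.0]
opening: 0.0361
```

Run:
```python
from h import *
c=cal("wrist"); im=viewer.read_camera("wrist"); cv2.imwrite("pics/w4.png",im)
for n,X in dict(bar=[*fix(-.13,.025),.11],barL=[*fix(-.13,.077),.11],barR=[*fix(-.13,-.027),.11],tip=[*fix(-.13,.025),.221]).items(): print(n,proj(c,X).round(1))
go(*fix(-.13,.025),.11,102.3)
```

```text
bar [[319.7 195. ]]
barL [[319.6 131.7]]
barR [[319.8 252.8]]
tip [[320.2 246.6]]
tilt [ 0.  0. -1.] toolx deg 102.25 shift mm [2.000e-01 1.000e-01 1.297e+02] yaw -0.001 t 6.3 F [0.1 0.7 1.3] open 0.0359
```

View pics/w4.png

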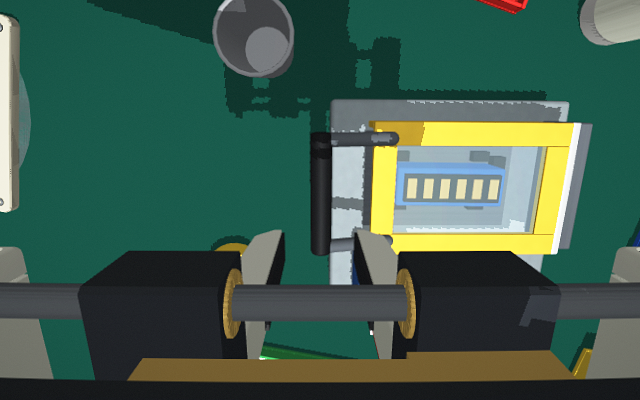

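The bar is at u 311–330, v 132–253, centred between the fingers and within 1 px of the prediction. I descend, grip, and then swing it.

Request:
apply_moves(deltas=[[36, [0, 0, 45], 0], [36, [0, 0, 45], 0], [36, [0, 0, 39.5], 0], [10, [0, 0, 0], 0], [10, [0, 0, 0], 0]], grip_force=25)

```text
t: 6.92
tool_pos: [0.4546, 0.0141, 0.2789]
orientation: [1.967, 2.448, 0.001]
force: [-0.1, 0.7, 0.1]
opening: 0.0205
```

Request:
apply_moves(deltas=[[10, [0, 0, 0], 0], [10, [0, 0, 0], 0]])

```text
t: 7.18
tool_pos: [0.4548, 0.0141, 0.2792]
orientation: [1.965, 2.447, 0.003]
force: [-0.2, 0.6, 5.1]
opening: 0.0175
```

Run:
```python
from h import *
go(*fix(-.13,.025),.11,102.3)
r=np.hypot(215,22);a0=np.arctan2(22,215)
th=np.r_[0,.02,.06,np.linspace(.13,1.68,17)]
x=-r*np.cos(a0+th);z=r*np.sin(a0+th)
for i in range(1,len(th)): print(round(th[i],2),"fwd",round(x[i]-x[i-1],1),"up",round(z[i]-z[i-1],1))
M=Ro.from_rotvec(robot.read_state()["orientation"]).as_matrix();print("tool y world",M[:,1])
```

```text
tilt [ 3.5e-03 -2.0e-04 -1.0e+00] toolx deg 102.47 shift mm [ 0.6 -1.4  2.2] yaw 0.003 t 7.175 F [-0.2  0.6  5.1] open 0.0175
0.02 fwd 0.5 up 4.3
0.06 fwd 1.2 up 8.6
0.13 fwd 3.0 up 14.8
0.23 fwd 5.8 up 20.1
0.32 fwd 7.7 up 19.5
0.42 fwd 9.6 up 18.6
0.52 fwd 11.3 up 17.6
0.61 fwd 13.0 up 16.4
0.71 fwd 14.5 up 15.1
0.81 fwd 15.9 up 13.6
0.9 fwd 17.1 up 12.0
1.0 fwd 18.2 up 10.3
1.1 fwd 19.1 up 8.5
1.2 fwd 19.9 up 6.6
1.29 fwd 20.4 up 4.7
1.39 fwd 20.8 up 2.7
1.49 fwd 20.9 up 0.6
1.58 fwd 20.9 up -1.4
1.68 fwd 20.7 up -3.4
tool y world [0.97638948 0.21599095 0.00338964]
```

Request:
apply_moves(deltas=[[10, [0, 0.5, -4.3], 0], [10, [0, 1.2, -8.6], 0], [10, [0, 3, -14.8], 0], [10, [0, 5.8, -20.1], 0], [10, [0, 7.7, -19.5], 0]])

```text
t: 7.8
tool_pos: [0.4715, 0.0177, 0.3445]
orientation: [-1.967, -2.449, 0.002]
force: [4.6, -2.0, -9.8]
opening: 0.0172
```

Request:
apply_moves(deltas=[[10, [0, 9.6, -18.6], 0], [10, [0, 11.3, -17.6], 0], [10, [0, 13, -16.4], 0], [10, [0, 14.5, -15.1], 0], [10, [0, 15.9, -13.6], 0]])

```text
t: 8.43
tool_pos: [0.5319, 0.0308, 0.4286]
orientation: [-1.965, -2.444, 0.014]
force: [-27.1, -8.3, 24.4]
opening: 0.0176
```

Request:
apply_moves(deltas=[[10, [0, 17.1, -12], 0], [10, [0, 18.2, -10.3], 0], [10, [0, 19.1, -8.5], 0], [10, [0, 0, 0], 0]])

```text
t: 8.93
tool_pos: [0.5884, 0.0432, 0.4612]
orientation: [1.964, 2.445, 0.004]
force: [-3.3, -3.5, 16.7]
opening: 0.0174
```

Request:
apply_moves(deltas=[[10, [0, 19.9, -7.5], 0], [10, [0, 20.4, -5.5], 0], [10, [0, 20.8, -2.7], 0], [10, [0, 20.9, -0.6], 0], [10, [0, 0, 0], 0]])

```text
t: 9.55
tool_pos: [0.6689, 0.0609, 0.4742]
orientation: [1.966, 2.446, 0.002]
force: [4.7, -3.7, 2.8]
opening: 0.0174
```

Request:
apply_moves(deltas=[[10, [0, 20.9, 1.4], 0], [10, [0, 14, 2.0], 0], [10, [0, 0, 0], 0]])

```text
t: 9.93
tool_pos: [0.7024, 0.0682, 0.4701]
orientation: [1.967, 2.447, 0.0]
force: [4.6, -2.8, -0.1]
opening: 0.0173
```

Request:
apply_moves(deltas=[[10, [0, 7, 1.4], 0], [10, [0, 5, 1.2], 0], [10, [0, 0, 0], 0]])

```text
t: 10.3
tool_pos: [0.7134, 0.0707, 0.4676]
orientation: [1.967, 2.448, -0.002]
force: [1.0, -5.1, 1.0]
opening: 0.017
```

Request:
apply_moves(deltas=[[40, [0, 0, 0], 0], [40, [0, 0, 0], 0], [40, [0, 0, 0], 0], [40, [0, 0, -25], 0], [40, [0, 0, -30], 0]])

```text
t: 10.92
tool_pos: [0.7133, 0.0719, 0.5214]
orientation: [-1.965, -2.449, 0.002]
force: [-0.0, 0.1, 0.9]
opening: 0.0398
```

Request:
apply_moves(deltas=[[60, [0, -50, 0], 0], [60, [0, -55, 0], 0], [60, [0, -55, 0], 0.178], [60, [0, 0, 0], 0.178], [60, [0, 0, 0], 0.178]])

```text
t: 11.55
tool_pos: [0.5562, 0.0371, 0.5224]
orientation: [2.548, 1.837, 0.001]
force: [0.0, -0.0, 0.2]
opening: 0.0601
```

Request:
apply_moves(deltas=[[60, [0, 0, 0], 0.178], [60, [0, 0, 0], 0.178], [60, [0, 0, 0], 0.178], [60, [0, 0, 0], 0.178], [60, [0, 0, 0], 0.178]])

```text
t: 12.18
tool_pos: [0.5571, 0.0372, 0.522]
orientation: [-3.091, -0.561, -0.0]
force: [-0.1, 0.9, 0.3]
opening: 0.0598
```

Request:
apply_moves(deltas=[[60, [0, 0, 40], 0.147], [60, [0, 0, 40], 0], [60, [0, 0, 30], 0], [60, [0, 0, 0], 0], [60, [0, 0, 0], 0]])

```text
t: 12.8
tool_pos: [0.5575, 0.0371, 0.4136]
orientation: [3.123, 0.342, 0.003]
force: [-0.7, -0.4, 0.5]
opening: 0.0603
```

Run:
```python
from h import *
c=cal("wrist"); im=viewer.read_camera("wrist"); cv2.imwrite("pics/w5.png",im)
X=[[*fix(-.01+sx*.05,.025+sy*.018),.085] for sx,sy in((-1,-1),(-1,1),(1,1),(1,-1))]
print("exp block top",proj(c,X).round(1).tolist())
go(*fix(-.01,.025),.07,12.3)
```

```text
exp block top [[337.9, 223.9], [300.1, 223.8], [298.9, 115.9], [339.8, 116.0]]
tilt [ 0.003 -0.    -1.   ] toolx deg 12.49 shift mm [ 12.8  -0.  177.2] yaw 0.003 t 12.85 F [-0.3  1.3  0.4] open 0.0596
```

View pics/w5.png

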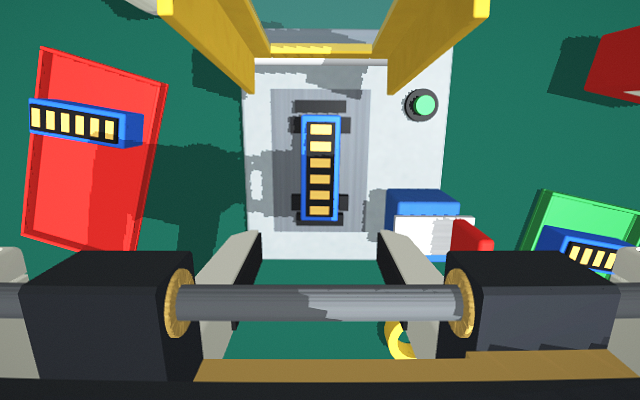

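The lid is up. The block's top is at u 301–340, v 114–221, about 1 mm in y and 2 mm in x from the prediction. The camera is mounted on the lid side, so I check its clearance.

Run:
```python
from h import *
K,d,R,t=cal("wrist");s=robot.read_state();M=Ro.from_rotvec(s["orientation"]).as_matrix()
print("cam in tool",M.T@(-R.T@t-s["tool_pos"]))
go(*fix(-.008,.0238),.07,12.3)
```

```text
cam in tool [ 0.06813683 -0.00030453  0.02070583]
tilt [ 0.003 -0.    -1.   ] toolx deg 12.49 shift mm [ 14.8   1.2 177.2] yaw 0.003 t 12.85 F [-0.3  1.3  0.4] open 0.0596
```

Request:
apply_moves(deltas=[[60, [14.8, 1.2, 30], 0], [60, [0, 0, 40], 0], [60, [0, 0, 40], 0], [60, [0, 0, 0], 0], [60, [0, 0, 0], 0]])

```text
t: 13.48
tool_pos: [0.5729, 0.039, 0.3047]
orientation: [3.123, 0.341, 0.005]
force: [0.4, 0.2, 1.1]
opening: 0.0599
```

Run:
```python
from h import *
go(*fix(-.008,.0238),.07,12.3)
```

```text
tilt [ 0.0033 -0.     -1.    ] toolx deg 12.48 shift mm [-0.2 -0.1 67.7] yaw 0.003 t 13.475 F [0.4 0.2 1.1] open 0.0599
```

Request:
apply_moves(deltas=[[60, [0, 0, 40], 0], [60, [0, 0, 27.5], 0], [45, [0, 0, 0], 0], [20, [0, 0, 0], 0], [20, [0, 0, 0], 0]], grip_force=25)

```text
t: 14.1
tool_pos: [0.5732, 0.0391, 0.2372]
orientation: [3.123, 0.341, 0.007]
force: [0.1, 0.1, 3.2]
opening: 0.036
```

Request:
apply_moves(deltas=[[20, [0, 0, 0], 0], [20, [0, 0, 0], 0], [20, [0, 0, 0], 0]])

```text
t: 14.48
tool_pos: [0.5732, 0.039, 0.2372]
orientation: [3.123, 0.341, 0.007]
force: [-0.8, 0.4, 7.5]
opening: 0.0357
```

Request:
apply_moves(deltas=[[20, [0, 0, -8], 0], [20, [0, 0, -15], 0], [20, [0, 0, -35], 0], [20, [0, 0, -45], 0], [20, [0, 0, -45], 0]])

```text
t: 15.1
tool_pos: [0.5716, 0.039, 0.3847]
orientation: [3.123, 0.341, 0.0]
force: [1.1, 0.1, -1.6]
opening: 0.0358
```

Request:
apply_moves(deltas=[[20, [0, 0, -40], 0], [20, [-10, 0, 0], 0], [20, [-20, 0, 0], 0], [20, [0, 0, 0], 0]])

```text
t: 15.6
tool_pos: [0.5415, 0.0324, 0.4216]
orientation: [-3.123, -0.341, 0.002]
force: [-0.5, -0.3, -1.8]
opening: 0.0358
```

Run:
```python
from h import *
go(.435,-.292,.038+.13,90)
```

```text
tilt [-0.0016  0.     -1.    ] toolx deg 12.46 shift mm [-173.6  293.9   86.8] yaw -1.353 t 15.6 F [-0.5 -0.3 -1.8] open 0.0358
```

Request:
apply_moves(deltas=[[20, [-15, 26, 0], 0], [20, [-25, 42, 0], 0], [20, [-28, 47, 0], 0], [20, [-28, 47, 0], 0], [20, [-28, 47, 0], 0]])

```text
t: 16.23
tool_pos: [0.4661, -0.1997, 0.4218]
orientation: [-3.122, -0.342, 0.001]
force: [1.2, 0.0, -2.0]
opening: 0.036
```

Request:
apply_moves(deltas=[[20, [-28, 47, 0], 0], [20, [-21.6, 38, 0], -0.169], [20, [0, 0, 0], -0.169], [20, [0, 0, 0], -0.169], [20, [0, 0, 0], -0.169]])

```text
t: 16.85
tool_pos: [0.4366, -0.2923, 0.4215]
orientation: [-2.829, -1.364, 0.001]
force: [0.0, -0.1, -1.4]
opening: 0.0359
```

Request:
apply_moves(deltas=[[20, [0, 0, 0], -0.169], [20, [0, 0, 0], -0.169], [20, [0, 0, 0], -0.169], [20, [0, 0, 0], -0.169], [20, [0, 0, 0], 0]])

```text
t: 17.48
tool_pos: [0.4368, -0.292, 0.4217]
orientation: [-2.223, -2.218, 0.0]
force: [0.6, -0.5, -1.4]
opening: 0.0356
```

Request:
apply_moves(deltas=[[20, [0, 0, 0], 0]])

```text
t: 17.6
tool_pos: [0.4367, -0.292, 0.422]
orientation: [-2.226, -2.216, 0.0]
force: [-0.2, -0.0, -0.7]
opening: 0.0355
```

Run:
```python
from h import *
go(.435,-.292,.038,90)
c=cal("wrist"); im=viewer.read_camera("wrist"); cv2.imwrite("pics/w6.png",im)
print("exp tray top corners",proj(c,[[.486+a*.11,-.2915+b*.065,.02] for a,b in((-1,-1),(-1,1),(1,1),(1,-1))]).round(0).tolist())
print("exp pad",proj(c,[[.435+a*.035,-.292+b*.0575,.008] for a,b in((-1,-1),(-1,1),(1,1),(1,-1))]).round(0).tolist())
```

```text
tilt [-5.e-04  5.e-04 -1.e+00] toolx deg 89.73 shift mm [-2.00e-01 -1.50e+00  2.17e+02] yaw -0.005 t 17.6 F [-0.2 -0.  -0.7] open 0.0355
exp tray top corners [[269.0, 227.0], [264.0, 114.0], [465.0, 113.0], [454.0, 226.0]]
exp pad [[289.0, 218.0], [287.0, 121.0], [349.0, 121.0], [347.0, 218.0]]
```

View pics/w6.png

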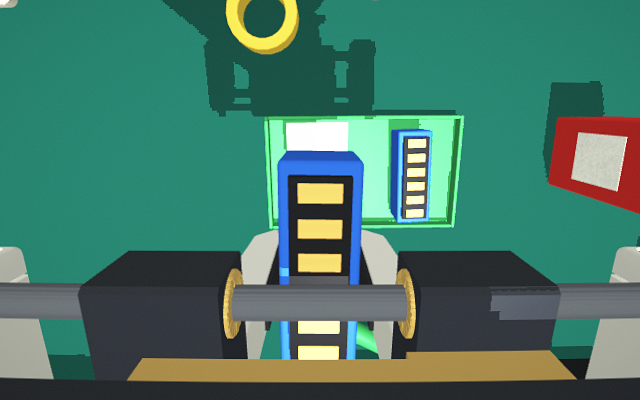

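The block is held over the pad's near half, and the visible pad edge is at (286–348, 122), within about 1 px of the prediction. A numeric check of where the block sits in the grip comes next.

Run:
```python
from h import *
c=cal("wrist");s=robot.read_state();M=Ro.from_rotvec(s["orientation"]).as_matrix()
for h in (.137,.182):
    X=[s["tool_pos"]+M@np.array([.05,b*.018,h+.015-.015+.015]) for b in(-1,1)]
    print("end edge depth",h+.015,proj(c,X).round(1).tolist())
im=cv2.imread("pics/w6.png")
m=mask(im,(105,120,60),(125,255,255),(270,130,375,285))
ys=np.where(m[:,320])[0];print("blue rows col320",ys[:60].tolist())
for r in(158,170,200,230):
    x=np.where(m[r])[0];print(r,x.min(),x.max())
w=mask(im,(0,0,200),(180,60,255),(275,110,360,152));p=np.argwhere(w);print("white rows/cols",p.min(0),p.max(0))
```

```text
end edge depth 0.15200000000000002 [[273.9, 160.3], [366.9, 160.3]]
end edge depth 0.197 [[285.1, 147.8], [354.9, 147.8]]
blue rows col320 [151, 152, 153, 154, 155, 156, 157, 158, 159, 160, 161, 162, 163, 164, 165, 166, 167, 168, 169, 170, 171, 172, 173, 174, 175]
158 281 358
170 278 362
200 278 361
230 278 360
white rows/cols [122 286] [150 348]
```

Run:
```python
from h import *
c=cal("wrist");print(c[0],c[1]);s=robot.read_state();M=Ro.from_rotvec(s["orientation"]).as_matrix()
im=cv2.imread("pics/w6.png")
m=mask(im,(95,80,30),(130,255,255),(265,130,380,260))
print([(r,int(np.where(m[r])[0].min()),int(np.where(m[r])[0].max())) for r in range(151,182,2)])
for d in(.152,.158,.164,.17,.197,.203,.209): print(d,proj(c,[s["tool_pos"]+M@np.array([x,b*.018,d]) for x,b in((.05,-1),(.05,1),(0,-1),(0,1))]).round(0).tolist())
cv2.imwrite("pics/w6c.png",cv2.resize(im[135:300,240:400],None,fx=3.6,fy=3.6,interpolation=cv2.INTER_CUBIC))
sc=viewer.read_camera("scene");cs=cal("scene")
cv2.imwrite("pics/s6.png",sc)
for n,d in(("bot",.197),("top",.152),("tip",.186)): print(n,proj(cs,[s["tool_pos"]+M@np.array([a*.05,b*.018,d]) for a,b in((-1,-1),(-1,1),(1,1),(1,-1))]).round(0).tolist())
```

```text
[[340.66986719   0.         318.94787333]
 [  0.         340.66986719 197.84986701]
 [  0.           0.           1.        ]] [-0.02708966  0.          0.          0.          0.        ]
[(151, 287, 351), (153, 285, 354), (155, 283, 356), (157, 282, 358), (159, 280, 359), (161, 279, 361), (163, 278, 362), (165, 277, 363), (167, 277, 363), (169, 277, 363), (171, 278, 363), (173, 278, 362), (175, 278, 362), (177, 278, 362), (179, 278, 362), (181, 278, 362)]
0.152 [[274.0, 160.0], [367.0, 160.0], [278.0, 278.0], [363.0, 278.0]]
0.158 [[276.0, 158.0], [365.0, 158.0], [279.0, 271.0], [361.0, 271.0]]
0.164 [[278.0, 156.0], [363.0, 156.0], [281.0, 265.0], [359.0, 265.0]]
0.17 [[279.0, 154.0], [361.0, 154.0], [282.0, 260.0], [358.0, 260.0]]
0.197 [[285.0, 148.0], [355.0, 148.0], [287.0, 239.0], [353.0, 239.0]]
0.203 [[286.0, 147.0], [354.0, 147.0], [288.0, 235.0], [352.0, 235.0]]
0.209 [[287.0, 145.0], [353.0, 145.0], [289.0, 231.0], [351.0, 231.0]]
bot [[228.0, 114.0], [223.0, 122.0], [254.0, 131.0], [259.0, 122.0]]
top [[226.0, 102.0], [220.0, 110.0], [252.0, 119.0], [258.0, 110.0]]
tip [[228.0, 111.0], [222.0, 119.0], [254.0, 128.0], [259.0, 119.0]]
```

View pics/w6c.png

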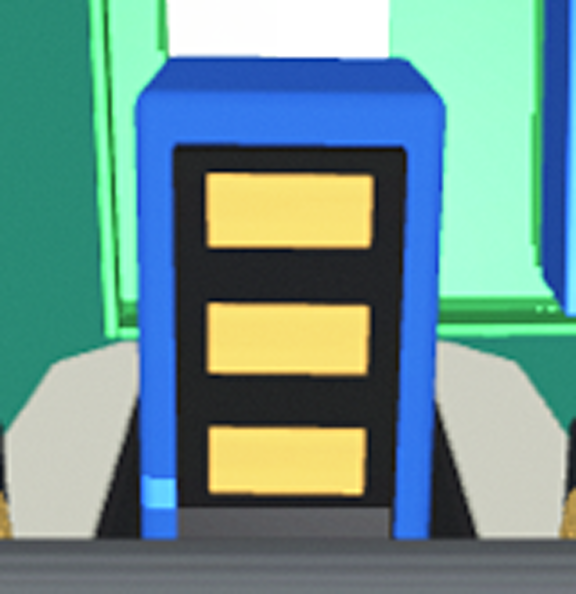

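The end face of the block runs from row 151 to row 164, so it sits about 1.7 mm back along the grip and at the assumed depth. The edges are rounded. I lower it, the last part slowly while watching the force.

Request:
apply_moves(deltas=[[20, [0.5, -1.8, 40], -0.005], [20, [0, 0, 50], 0], [20, [0, 0, 50], 0], [20, [0, 0, 30], 0], [20, [0, 0, 0], 0]])

```text
t: 18.32
tool_pos: [0.4337, -0.2905, 0.2496]
orientation: [-2.214, -2.22, 0.001]
force: [0.1, 0.2, -1.0]
opening: 0.0359
```

Request:
apply_moves(deltas=[[20, [0, 0, 20], 0], [20, [0, 0, 12], 0], [20, [0, 0, 5], 0], [20, [0, 0, 3], 0], [20, [0, 0, 0], 0]])

```text
t: 18.95
tool_pos: [0.435, -0.2916, 0.2129]
orientation: [2.217, 2.225, 0.0]
force: [0.7, -0.4, -1.6]
opening: 0.036
```

Run:
```python
from h import *
go(.4345,-.2915,.038,90)
```

```text
tilt [ 4.e-04 -3.e-04 -1.e+00] toolx deg 90.22 shift mm [ 0.2 -0.6  7.9] yaw 0.004 t 18.95 F [ 0.7 -0.4 -1.6] open 0.036
```

Request:
apply_moves(deltas=[[20, [0, -0.5, 2], 0], [20, [0, 0, 1.5], 0], [20, [0, 0, 1], 0], [20, [0, 0, 1], 0], [20, [0, 0, 0], 0]])

```text
t: 19.58
tool_pos: [0.4343, -0.2915, 0.2068]
orientation: [-2.217, -2.226, 0.0]
force: [-0.3, -0.0, -1.4]
opening: 0.0358
```

Request:
apply_moves(deltas=[[20, [0, 0, 1], 0], [20, [0, 0, 0.5], 0], [20, [0, 0, 0], 0]])

```text
t: 19.95
tool_pos: [0.4344, -0.2915, 0.2054]
orientation: [2.217, 2.226, -0.0]
force: [0.5, 1.2, -1.2]
opening: 0.0355
```

Bottom is at about 8.4 mm, with no contact yet.

Request:
apply_moves(deltas=[[20, [0, 0, 0.5], 0], [20, [0, 0, 0.5], 0], [20, [0, 0, 0], 0]])

```text
t: 20.32
tool_pos: [0.4345, -0.2916, 0.2052]
orientation: [2.217, 2.226, 0.0]
force: [-2.9, 2.2, 6.1]
opening: 0.0361
```

The force now shows contact (+6 N), so I release.

Request:
apply_moves(deltas=[[40, [0, 0, 0], 0], [50, [0, 0, 0], 0], [50, [0, 0, 0], 0], [50, [0, 0, 0], 0]])

```text
t: 20.82
tool_pos: [0.4344, -0.2915, 0.2044]
orientation: [-2.217, -2.226, 0.0]
force: [0.5, -0.1, 0.5]
opening: 0.0497
```

Request:
apply_moves(deltas=[[50, [0, 0, -20], 0], [50, [0, 0, -40], 0], [50, [0, 0, -50], 0], [50, [0, 0, -50], 0], [50, [0, 0, -50], 0]])

```text
t: 21.45
tool_pos: [0.4342, -0.2914, 0.4161]
orientation: [2.217, 2.226, -0.0]
force: [0.2, -0.9, -1.3]
opening: 0.0501
```

Request:
apply_moves(deltas=[[50, [-50, 0, 0], 0], [50, [-50, 0, 0], 0], [50, [0, 0, 0], 0], [50, [0, 0, 0], 0]])

```text
t: 21.95
tool_pos: [0.4347, -0.3914, 0.4139]
orientation: [-2.217, -2.224, -0.001]
force: [-0.2, 0.2, 0.1]
opening: 0.0501
```

Run:
```python
from h import *
c=cal("wrist"); im=viewer.read_camera("wrist"); sc=viewer.read_camera("scene");cv2.imwrite("pics/w7.png",np.vstack([cv2.resize(im,(480,300)),cv2.resize(sc[60:300,120:504],(480,300))]))
w=mask(im,(0,0,190),(180,60,255),(150,20,480,235)); k=big(w); r=cv2.minAreaRect((plane(c,cv2.convexHull(k).reshape(-1,2),.008)[:,:2]*1000).astype(np.float32)); print("pad",r)
x,y,W,H=cv2.boundingRect(k);print("pad px",x,y,W,H)
m=mask(im,(95,80,30),(130,255,255),(x-5,max(0,y-10),x+W+5,y+H+10)); k=big(m);print(cv2.boundingRect(k))
h=cv2.convexHull(k).reshape(-1,2)
r=cv2.minAreaRect((plane(c,h,.053)[:,:2]*1000).astype(np.float32));print("block(z top)",r)
g=mask(im,(45,80,40),(85,255,255),(150,0,500,245))
print(robot.read_state()["tool_pos"],robot.read_state()["t"])
```

```text
pad ((434.0255126953125, -294.061279296875), (70.739990234375, 114.396728515625), 0.1839541792869568)
pad px 286 26 68 112
(301, 23, 38, 108)
block(z top) ((434.27728271484375, -292.73004150390625), (34.4357795715332, 96.80430603027344), 0.10349906980991364)
[ 0.43493172 -0.39068233  0.41440753] 22.05
```

View pics/w7.png

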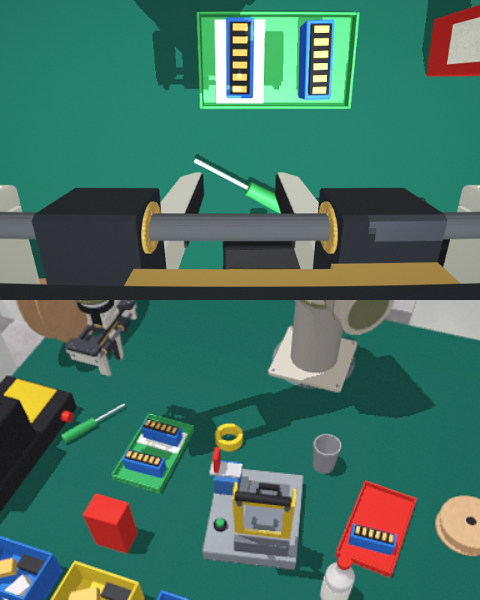

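The block stands upright on the pad, 0.3 mm and 1.3 mm from its centre and 0.1° off its direction. The lid is up, the catch is out and the bystanders have not moved. Handing in.

```bash
python3 -c "
from plant import order; print(order.close_job())"
```

```text
the job is handed in; nothing more can be done
None
```

The job is done and handed in at about 22 s of the 72 s allowed. The hand-in reports no verdict, so the result rests on my own checks.

- **Catch:** I pulled it out until it stalled against its end stop at about 20 N. The gripper travelled only 31 mm, not 36. I take the rest to be the play at the start plus about 5 mm of shift when the gripper closed. The picture afterwards shows the tongue clear of the lid.
- **Lid:** I swung it by the bar to about 1.70 rad, which is its stop. It stayed up after release and is still up in the last picture. Force during the swing briefly reached about 37 N at the wrist while the bar was gripped, then fell back to a few newtons.
- **Block:** I lifted it out and lowered it onto the pad until the force showed contact, then released it. The last picture shows it upright, 0.3 mm and 1.3 mm from the pad's centre and 0.1° off its direction.
- **Everything else:** nothing else on the bench appears to have moved, and the gripper is parked high and touching nothing.

No checks failed. The cameras disagreed by 1 to 2 mm on the pad and fixture positions, which is within the calibration error.

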